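# Start the cheese counter's cooling from its control box

### The job

Start up the cheese counter's cooling at the grey control box: push in the main switch (the large round key), then the fan (the square key), then the compressor (the long bar key), in that order, each fully home so that it stays down. Leave the defrost key (the small round one) up. Nothing is to be picked up: leave the butter that lies on the box and the cheeses beside it where they are.

Things in the scene. Friction and masses are not known exactly. Their poses are not given: they have to be found in the camera images.
- control_box: Grey plastic control box, 220 x 190 mm, 55 mm high, fixed on the deck; origin at the centre of its underside, x along the 220 mm side, z up. Four black keys in aluminium collars stand on its top at the corners of a rectangle, at x = -72 or +72 mm and y = -50 or +50 mm of the box; which key stands at which corner changes from start to start.
- round_key (a joint): Latching push key, black, reads 0 with the key up and grows to 0.010 m at its hard stop as it is pressed straight down (vertical axis); about 4 N moves it, it has no return spring and stays where it is left, so press until the stop. It counts as home from 0.008 m. Large round key (main switch), 36 mm across.
- round_key_top (a point): centre of the top face of the large round key; it moves with the key, and stands 18 mm above the top of the box when the key is up (z = 0.073) and 8 mm above it when the key is home (z = 0.063). The collar round the key stands only 4 mm above the box.
- square_key (a joint): Latching push key, black, reads 0 with the key up and grows to 0.010 m at its hard stop as it is pressed straight down (vertical axis); about 4 N moves it, it has no return spring and stays where it is left, so press until the stop. It counts as home from 0.008 m. Square key (fan), 30 x 30 mm, its sides parallel to the box.
- square_key_top (a point): centre of the top face of the square key; it moves with the key, and stands 18 mm above the top of the box when the key is up (z = 0.073) and 8 mm above it when the key is home (z = 0.063). The collar round the key stands only 4 mm above the box.
- bar_key (a joint): Latching push key, black, reads 0 with the key up and grows to 0.010 m at its hard stop as it is pressed straight down (vertical axis); about 4 N moves it, it has no return spring and stays where it is left, so press until the stop. It counts as home from 0.008 m. Long bar key (compressor), 22 mm along the box's x by 54 mm along the box's y.
- bar_key_top (a point): centre of the top face of the long bar key; it moves with the key, and stands 18 mm above the top of the box when the key is up (z = 0.073) and 8 mm above it when the key is home (z = 0.063). The collar round the key stands only 4 mm above the box.
- small_key (a joint): Latching push key, black, reads 0 with the key up and grows to 0.010 m at its hard stop as it is pressed straight down (vertical axis); about 4 N moves it, it has no return spring and stays where it is left, so press until the stop. It counts as home from 0.008 m. Small round key (defrost), 18 mm across: to be left up.
- small_key_top (a point): centre of the top face of the small round key; it moves with the key, and stands 18 mm above the top of the box when the key is up (z = 0.073) and 8 mm above it when the key is home (z = 0.063). The collar round the key stands only 4 mm above the box.
- glass_edge (a point): Point halfway up the near (+y) edge of the fixed curved glass over the right part of the deck (all y below -0.39 m): it rises from the deck's front edge at x = 0.24 m to 0.43 m high at x = 0.74 m. Keep the arm clear of it: come to the box from the front. A bowl shelf overhangs the deck beyond x = 0.72 m, 0.42 m high.
- butter: Loose yellow block of butter, 45 x 63 x 22 mm, lying on the middle of the box between the keys, its long side roughly along the box's y; origin at the centre of its underside. To be left alone.
- pear_cheese: Loose pear-shaped cheese, 72 mm across and 87 mm high, standing close to the box's -y side; origin at the centre of its underside. To be left alone.
- wedge: Loose cheese wedge, 98 x 101 mm, 62 mm high, standing close to the box's +y side; origin at the centre of its underside. To be left alone.

How it is judged:
By the outcome, as a careful person would: the job done as asked, in the order asked, and still so for the second after the job is handed in, with the robot touching nothing.
It also fails if it takes over 42 s, if anything falls off the work surface, if the arm or the gripper's body presses on something with over 40 N, if the wrist force passes 120 N, or if a joint passes its speed limit or range.

### The arm

A 7-joint arm with a two-finger parallel gripper is mounted at the origin on a cart in front of the work surface, level with it; the furniture and walls round the work are solid. World frame = base frame: x ahead of the robot, y to its left, z up, the work surface at z = 0. Lengths are in m, angles in rad, forces in N, time in s.
With the tool pointing down it reaches from about 0.4 to 0.875 m from the base axis. Payload 6.5 kg.
Tool frame: the origin (TCP) lies at the centre of the arm's flange, where the gripper is bolted on; the fingertips stand 166 mm ahead of it and the grasp point (between the pads) lies 147 mm ahead of it; z points along the fingers, y is the direction in which the jaws open and shut (so a half turn about z gives the same grasp; the last joint's range is limited). The gripper opens to 88 mm and grips with 3 to 60 N. Pads are 18 mm wide; open, the fingers measure 123 mm over their backs; the gripper's body (75 mm by 187 mm) begins 45 mm behind the grasp point.
Start: joints at [-1.225, 0.536, -0.004, 1.538, 0.003, 1.067, -0.071], TCP at [0.26, 0.596, 0.405] pointing down, gripper open.
Joint ranges: [-2.7, 2.7], [-0.37, 2.16], [-1.27, 1.26], [0.24, 2.4], [-1.31, 4.45], [0.19, 1.91], [-2.76, 2.76]. Speed limits (rad/s): [2.39, 2.39, 3.14, 3.14, 3.14, 3.14, 3.14].

### API

Orientations are given as a rotation vector (axis times angle).
In Python, from rig import robot gives the robot as it stands. The module is installed in compiled form; this text tells all that it offers.
- The arm moves only by the tool arm_command, never from a script. Its argument "moves" is a list of rows, each a list of 3 entries, a list of its own where there are three numbers: the shift along the tool's x, y, z in cm, then the turn, a rotation vector about the tool's x, y, z in rad, then the opening, from 0 (shut) to 1 (fully open). In form: [[[tx, ty, tz], [rx, ry, rz], gripper], ...]. A call has 1 to 12 rows; each row shifts and turns the commanded pose from where the row before left it, along the tool's axes as they then stand; what a row does not reach is not made up. A row lasts 1/8 s, in which the tool goes at most 62.5 mm and 10.7 degrees, less where a joint would pass 70% of its speed; a pose out of reach is approached as far as the arm can. A call is refused whole if a number of a shift passes 6.25 or a number of a turn 0.188, either way. A call with a gripper value outside its range is refused whole. The fingers move at their own pace and stop on an object; "newtons" is the grip in N (left out, the last holds). Time passes only in rows, so rows that do not move let the fingers close. It gives the time, the measured TCP pose, the force and the opening at its end, in the units of the state.
- robot.observe(): the state, without advancing time (a new reading comes with each control period).
- robot.capture(name): name is "scene" or "top" or "wrist"; returns (picture, depth): 480x640x3 uint8, red, green, blue; 480x640 float32, m along the optical axis (not along the pixel's ray), 0 where there is no reading.
- robot.camera_model(name): a dict with "mtx" (3x3 intrinsics, pixels), "eye" and "rotation" of the camera in the world. Camera axes: x right, y up, looking along -z (the intrinsics and any distortion apply to the point x, -y, -z); pixel columns grow to the right and rows downward; lengths in m; the calibration is good to about 2 mm. The wrist camera is an equidistant fisheye: a pixel r from the principal point sees the ray r / f radians off the axis. A picture is of the moment at which its call begins: read the wrist's pose just before it. camera_model takes no time and is no camera call; for the wrist camera it gives the pose at the moment of the call.
- robot.hand_in(): hands the job in, once; it reports no verdict.
The state is a dict: "clock": time; "joints": joint angles; "dq": joint speeds; "tau": joint torques, N m; "position": TCP position; "eef_rot": TCP orientation; "ft_force": force on the tool from outside, world axes, zero at the start; "moment": the same for the moment, N m; "grip_width": finger opening in m.
Only numpy, scipy, OpenCV 4.12 (cv2) and the standard library are available. Lean on these libraries where they do the work, as an engineer would, in place of code of your own. Each camera call takes 0.05 s, during which the arm holds its last target.

## Working session

There is one attempt and no reset: what is moved stays moved. The work goes in short steps, Python scripts to look and compute and a tool call to move; the robot and the scene stay as the last step left them, time stands still between calls to the robot, and variables do not carry over. Pictures are saved under pics/ and viewed, and the job is handed in when it is done.

Besides the shell and the picture viewer there is one more tool, called as a command line: name --argument value ..., lists and objects as JSON in quotes. arm_command: Moves the arm, as the interface text tells. Its arguments: {"type":"object","properties":{"moves":{"type":"array","items":{"type":"array"}},"newtons":{"type":"number"}},"required":["moves"]}

```bash
mkdir -p pics
python3 - <<'E'
from rig import robot
import cv2,numpy as np
s=robot.observe();print(s)
for n in ("scene","top"):
    p,d=robot.capture(n);cv2.imwrite(f"pics/{n}0.png",p[:,:,::-1]);np.savez(f"{n}0.npz",p=p,d=d)
    m=robot.camera_model(n);print(n,m)
E
```

```text
{'clock': 0.0, 'joints': array([-1.22521109,  0.53716315, -0.00441093,  1.53888798,  0.00260463,
        1.06731836, -0.07116605]), 'dq': array([-0.00065396,  0.00124742, -0.000618  , -0.00035153, -0.00048383,
        0.00033408, -0.00107962]), 'tau': array([ 8.51072173e-05, -5.70981932e+01,  9.90671553e-01, -2.51605332e+01,
       -5.62776870e-02,  1.79201004e-02,  1.61620378e-04]), 'position': array([0.26003482, 0.59534805, 0.40383526]), 'eef_rot': array([-6.42096264e-01, -3.07505327e+00,  2.76140894e-03]), 'ft_force': array([-0.41585258, -0.73833025,  0.49726379]), 'moment': array([-0.00580193,  0.03788083,  0.03829158]), 'grip_width': 0.08830978614316425}
scene {'mtx': array([[466.43926668,   0.        , 318.40691584],
       [  0.        , 466.43926668, 247.04332999],
       [  0.        ,   0.        ,   1.        ]]), 'eye': array([-0.40343801, -0.5196163 ,  0.74699062]), 'rotation': array([ 0.96282132, -0.58769314, -0.98238166])}
top {'mtx': array([[490.25583999,   0.        , 315.56410701],
       [  0.        , 490.25583999, 241.72711034],
       [  0.        ,   0.        ,   1.        ]]), 'eye': array([ 0.37892737, -0.05010686,  1.20960345]), 'rotation': array([ 0.10766894, -0.10024151, -1.56832995])}
```

View pics/scene0.png

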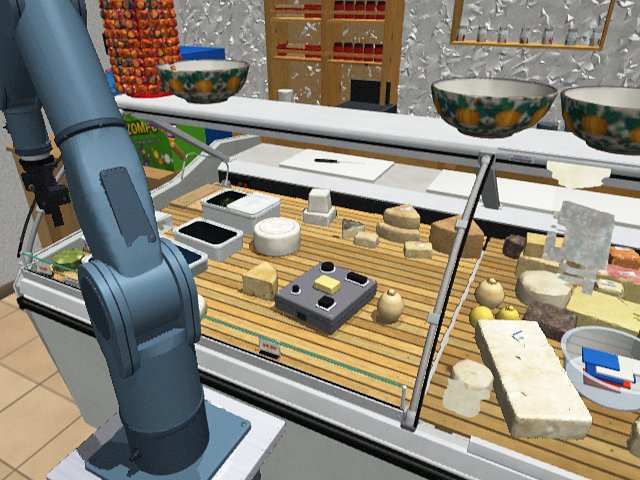

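View pics/top0.png

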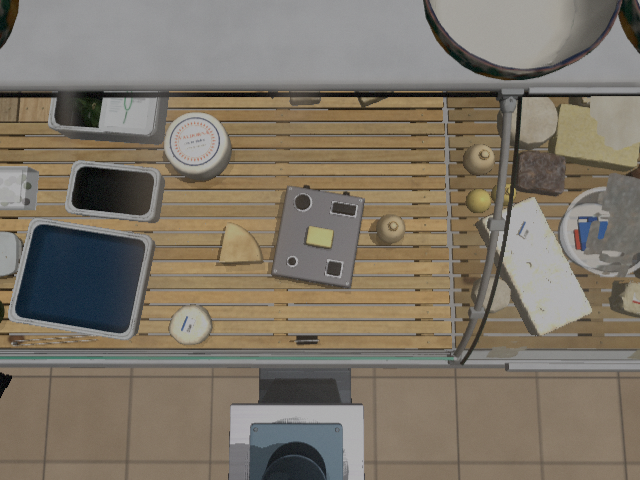

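The top view shows the box at about (319,237), with the large round key at (303,202), the bar at (343,209), the small round at (292,261) and the square at (334,268). The butter is in the middle at (320,237).

```bash
cat > h.py <<'E'
import numpy as np,cv2
from scipy.spatial.transform import Rotation as R
def ray(m,u,v,z):
    K=m["mtx"];d=np.array([(u-K[0,2])/K[0,0],-(v-K[1,2])/K[1,1],-1.])
    d=R.from_rotvec(m["rotation"]).apply(d);e=m["eye"];return e+d*(z-e[2])/d[2]
E
python3 - <<'E'
from h import *
from rig import robot
for n,seeds in (("top",dict(round=(303,202),bar=(343,209),small=(292,261),square=(334,268))),("scene",dict(round=(327,267),bar=(357,278),small=(295,289),square=(325,301)))):
    f=np.load(n+"0.npz");p=f["p"];d=f["d"];m=robot.camera_model(n)
    g=p.max(2);mask=(g<50).astype(np.uint8)
    nn,l,st,c=cv2.connectedComponentsWithStats(mask)
    for k,(u,v) in seeds.items():
        best=min((i for i in range(1,nn) if st[i,4]>15),key=lambda i:np.hypot(*(c[i]-[u,v])))
        print(n,k,c[best].round(1),st[best],ray(m,*c[best],.073).round(4), "depth z",end=" ")
        cu,cv_=c[best].round().astype(int);D=d[cv_,cu]
        w=R.from_rotvec(m["rotation"]).apply(D*np.array([(cu-m["mtx"][0,2])/m["mtx"][0,0],-(cv_-m["mtx"][1,2])/m["mtx"][1,1],-1]))+m["eye"];print(w.round(4))
    big=p[170:300,250:410] if n=="top" else p[240:350,260:420]
    cv2.imwrite(f"pics/{n}zoom.png",cv2.resize(big[:,:,::-1],None,fx=4.5,fy=4.5,interpolation=cv2.INTER_CUBIC))
E
```

```text
top round [362.6 108.4] [321 108  89   2 149] [ 0.8565 -0.1586  0.073 ] depth z [ 0.8927 -0.1677 -0.0106]
top bar [362.6 108.4] [321 108  89   2 149] [ 0.8565 -0.1586  0.073 ] depth z [ 0.8927 -0.1677 -0.0106]
top small [306.3 337.3] [297 336  20   3  36] [ 0.3105 -0.0237  0.073 ] depth z [ 0.307  -0.0213  0.0043]
top square [306.3 337.3] [297 336  20   3  36] [ 0.3105 -0.0237  0.073 ] depth z [ 0.307  -0.0213  0.0043]
scene round [327.1 266.2] [321 262  13   9  92] [ 0.6196 -0.0204  0.073 ] depth z [ 0.6234 -0.0183  0.0709]
scene bar [356.4 277.6] [347 272  20  12 141] [ 0.6017 -0.1181  0.073 ] depth z [ 0.6007 -0.1175  0.072 ]
scene small [295.4 288.4] [293 285   6   7  35] [0.4792 0.0026 0.073 ] depth z [0.484  0.0066 0.0702]
scene square [325.6 301.5] [318 296  16  12 130] [ 0.4622 -0.0942  0.073 ] depth z [ 0.4647 -0.0941  0.0699]
```

View pics/topzoom.png

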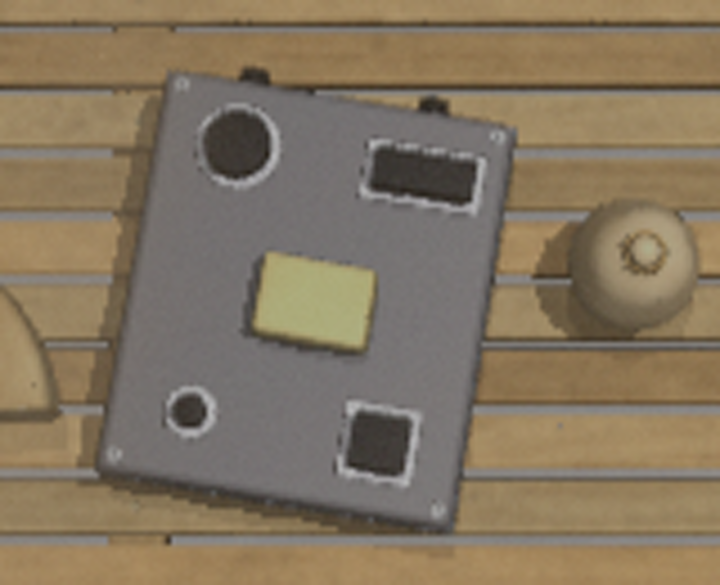

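View pics/scenezoom.png

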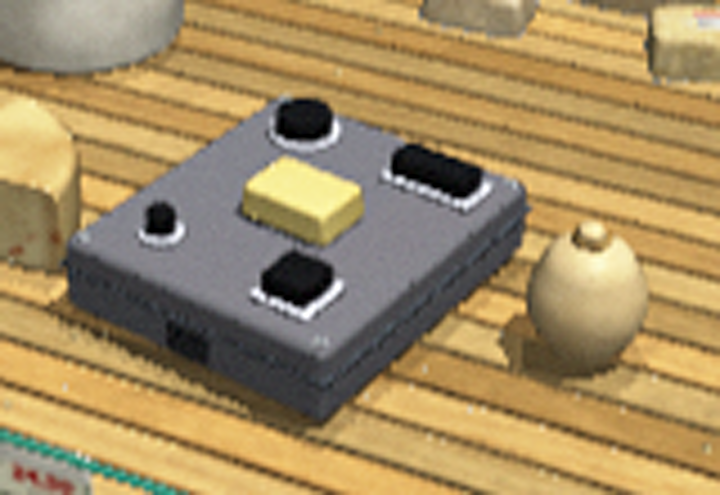

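The zooms confirm which key stands at which corner, and all four are up. The top picture is dimmer, so I'll redo its mask with a higher threshold.

Run:
```python
from h import *
from rig import robot
n="top";f=np.load("top0.npz");p=f["p"];m=robot.camera_model(n)
for T in (65,80):
    mask=(p.max(2)<T).astype(np.uint8);nn,l,st,c=cv2.connectedComponentsWithStats(mask)
    P={}
    for k,(u,v) in dict(round=(303,202),bar=(343,209),small=(292,261),square=(334,268)).items():
        b=min((i for i in range(1,nn) if st[i,4]>15),key=lambda i:np.hypot(*(c[i]-[u,v])))
        P[k]=ray(m,*c[b],.073);print(T,k,c[b].round(1),st[b,4],P[k].round(4))
    a=lambda x,y:np.linalg.norm((P[x]-P[y])[:2])
    print(a("round","small"),a("bar","square"),"144",a("round","bar"),a("small","square"),"100")
    d=(P["round"]+P["bar"]-P["small"]-P["square"])/2; print("yaw",np.arctan2(d[1],d[0]),"ctr",sum(P.values())/4)
    # fit rigid
    L=dict(round=(72,50),bar=(72,-50),small=(-72,50),square=(-72,-50))
    A=np.array([L[k] for k in L])/1000;B=np.array([P[k][:2] for k in L]);H=A.T@(B-B.mean(0));U,S,V=np.linalg.svd(H);Rm=V.T@U.T
    print("fit",dict((k,(Rm@A[i]+B.mean(0)).round(4)) for i,k in enumerate(L)))
s=robot.observe();print(R.from_rotvec(s["eef_rot"]).as_matrix().round(3))
```

```text
65 round [302.8 201.8] 146 [ 0.6255 -0.0144  0.073 ]
65 bar [343.2 208.7] 184 [ 0.609  -0.1099  0.073 ]
65 small [291.1 261.4] 23 [0.4841 0.0122 0.073 ]
65 square [332.5 267.8] 96 [ 0.4692 -0.0841  0.073 ]
0.14385577476679218 0.14209765079432937 144 0.09696923184846044 0.0974604183320882 100
yaw -0.18458204723018584 ctr [ 0.54695255 -0.0490343   0.073     ]
fit {'round': array([ 0.6266, -0.0125]), 'bar': array([ 0.609, -0.111]), 'small': array([0.4849, 0.0129]), 'square': array([ 0.4673, -0.0855])}
80 round [302.3 201.7] 168 [ 0.6258 -0.0134  0.073 ]
80 bar [343.6 208.8] 214 [ 0.6087 -0.1109  0.073 ]
80 small [291.8 261. ] 41 [0.485  0.0107 0.073 ]
80 square [333.7 268.3] 160 [ 0.4681 -0.0868  0.073 ]
0.14281693166939194 0.14265645947452624 144 0.09896172344012948 0.09893885393518297 100
yaw -0.1694870228855313 ctr [ 0.54691413 -0.05008406  0.073     ]
fit {'round': array([ 0.6264, -0.013 ]), 'bar': array([ 0.6094, -0.1116]), 'small': array([0.4844, 0.0114]), 'square': array([ 0.4675, -0.0871])}
[[-0.916  0.4   -0.001]
 [ 0.4    0.916 -0.001]
 [-0.    -0.002 -1.   ]]
```

Key spacings come out at 143 × 99 mm against the given 144 × 100, so the points are good to about 1.5 mm. I'll shut the fingers and travel at height toward the main switch.

arm_command --moves '[[[-3.6, -2.56, 0], [0, 0, 0], 0], [[-3.6, -2.56, 0], [0, 0, 0], 0], [[-3.6, -2.56, 0], [0, 0, 0], 0], [[-3.6, -2.56, 0], [0, 0, 0], 0], [[-3.6, -2.56, 0], [0, 0, 0], 0], [[-3.6, -2.56, 0], [0, 0, 0], 0], [[-3.6, -2.56, 0], [0, 0, 0], 0], [[-3.6, -2.56, 0], [0, 0, 0], 0]]' --newtons 20

```text
clock: 1.1
position: [0.4426, 0.2913, 0.4045]
eef_rot: [-0.642, -3.075, 0.001]
ft_force: [1.5, -0.0, 0.1]
grip_width: 0.0103
```

arm_command --moves '[[[-3.6, -2.56, 0], [0, 0, 0], 0], [[-3.6, -2.56, 0], [0, 0, 0], 0], [[-3.6, -2.56, 0], [0, 0, 0], 0], [[-3.6, -2.56, 0], [0, 0, 0], 0], [[-3.6, -2.56, 0], [0, 0, 0], 0], [[-3.6, -2.56, 0], [0, 0, 0], 0], [[-3.6, -2.56, 0], [0, 0, 0], 0], [[-3.6, -2.56, 0], [0, 0, 0], 0], [[0, 0, 0], [0, 0, 0], 0], [[0, 0, 0], [0, 0, 0], 0]]'

```text
clock: 2.35
position: [0.6237, -0.0095, 0.4042]
eef_rot: [-0.641, -3.074, -0.001]
ft_force: [0.4, 0.9, -0.8]
grip_width: 0.0002
```

```bash
cat > go.py <<'E'
from h import *
from rig import robot
import sys
s=robot.observe();M=R.from_rotvec(s["eef_rot"]).as_matrix()
print("t",s["clock"],"pos",s["position"].round(4),"tip",(s["position"]+.166*M[:,2]).round(4),"F",s["ft_force"].round(1),"w",s["grip_width"].round(4),"q",s["joints"].round(2))
for k,q in dict(round=(.6265,-.0130),square=(.4675,-.0865),bar=(.6092,-.1113)).items():
    for z in (.09,.061):
        print(k,z,"tool cm",(100*M.T@(np.array([*q,z])-(s["position"]+.166*M[:,2]))).round(2))
print(M.round(3))
E
python3 go.py
```

```text
Traceback (most recent call last):
  File "go.py", line 5, in <module>
    print("t",s["clock"],"pos",s["position"].round(4),"tip",(s["position"]+.166*M[:,2]).round(4),"F",s["ft_force"].round(1),"w",s["grip_width"].round(4),"q",s["joints"].round(2))
                                                                                                                                ^^^^^^^^^^^^^^^^^^^^^
AttributeError: 'float' object has no attribute 'round'
```

```bash
sed -i 's/s\["grip_width"\].round(4)/s["grip_width"]/' go.py; python3 go.py
```

```text
t 2.35 pos [ 0.6237 -0.0095  0.4042] tip [ 0.6236 -0.0093  0.2382] F [ 0.4  0.9 -0.8] w 0.00015797955087268296 q [-0.2   0.5   0.21  1.62 -0.11  1.04  1.2 ]
round 0.09 tool cm [-0.44 -0.22 14.82]
round 0.061 tool cm [-0.44 -0.22 17.72]
square 0.09 tool cm [ 11.2  -13.31  14.83]
square 0.061 tool cm [ 11.2  -13.32  17.73]
bar 0.09 tool cm [-2.78 -9.92 14.82]
bar 0.061 tool cm [-2.78 -9.92 17.72]
[[-0.917  0.4   -0.001]
 [ 0.4    0.917  0.001]
 [ 0.001  0.    -1.   ]]
```

arm_command --moves '[[[-0.4, -0.2, 3], [0, 0, 0], 0], [[0, 0, 4], [0, 0, 0], 0], [[0, 0, 4], [0, 0, 0], 0], [[0, 0, 3], [0, 0, 0], 0], [[0, 0, 0], [0, 0, 0], 0], [[0, 0, 0], [0, 0, 0], 0]]'

```text
clock: 3.1
position: [0.6273, -0.0128, 0.266]
eef_rot: [0.64, 3.074, 0.001]
ft_force: [0.9, -0.8, 0.9]
grip_width: 0.0005
```

```bash
python3 go.py|head -3
python3 - <<'E'
from rig import robot
import cv2
for n in("wrist","top"):
    p,d=robot.capture(n);cv2.imwrite(f"pics/{n}1.png",p[:,:,::-1])
E
```

```text
t 3.1 pos [ 0.6273 -0.0128  0.266 ] tip [ 0.6276 -0.0127  0.1   ] F [ 0.9 -0.8  0.9] w 0.0005157756703885322 q [-0.17  0.67  0.17  1.7  -0.15  0.78  1.23]
round 0.09 tool cm [ 0.09 -0.07  1.  ]
round 0.061 tool cm [ 0.09 -0.07  3.9 ]
```

View pics/wrist1.png

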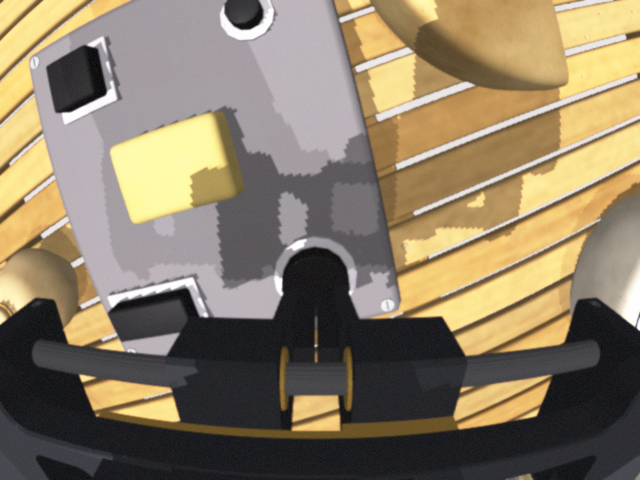

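The wrist view shows the shut fingers directly over the round key, around (315,270), with nothing else beneath them. Pressing gently.

arm_command --moves '[[[0, 0, 2.0], [0, 0, 0], 0], [[0, 0, 0.5], [0, 0, 0], 0], [[0, 0, 0.5], [0, 0, 0], 0], [[0, 0, 0.4], [0, 0, 0], 0], [[0, 0, 0.3], [0, 0, 0], 0], [[0, 0, 0], [0, 0, 0], 0], [[0, 0, 0], [0, 0, 0], 0]]'

```text
clock: 4.08
position: [0.6267, -0.0137, 0.2294]
eef_rot: [-0.642, -3.074, -0.001]
ft_force: [-9.1, 1.8, 19.2]
grip_width: 0.0005
```

```bash
python3 go.py|head -3
```

```text
t 4.075 pos [ 0.6267 -0.0137  0.2294] tip [ 0.6266 -0.0136  0.0634] F [-9.1  1.8 19.2] w 0.0005253964586846699 q [-0.16  0.73  0.16  1.71 -0.16  0.72  1.24]
round 0.09 tool cm [ 0.03  0.06 -2.66]
round 0.061 tool cm [0.03 0.06 0.24]
```

The tip stopped at z=0.0634 with 19 N, well above the 4 N that moves the key, so the round key is at its stop. Lifting and going over to the square key.

arm_command --moves '[[[0, 0, -2], [0, 0, 0], 0], [[0, 0, -3], [0, 0, 0], 0], [[0, 0, -2], [0, 0, 0], 0], [[0, 0, 0], [0, 0, 0], 0], [[2.9, -3.28, 0], [0, 0, 0], 0], [[2.9, -3.28, 0], [0, 0, 0], 0], [[2.9, -3.28, 0], [0, 0, 0], 0], [[2.9, -3.28, 0], [0, 0, 0], 0], [[0, 0, 0], [0, 0, 0], 0], [[0, 0, 0], [0, 0, 0], 0]]'

```text
clock: 5.32
position: [0.4687, -0.0872, 0.2974]
eef_rot: [0.642, 3.075, 0.0]
ft_force: [0.1, 0.2, 0.1]
grip_width: 0.0004
```

```bash
python3 go.py|head -5
python3 - <<'E'
from rig import robot
import cv2
for n in("wrist","scene"):
    p,d=robot.capture(n);cv2.imwrite(f"pics/{n}2.png",p[:,:,::-1])
cv2.imwrite("pics/scene2z.png",cv2.resize(p[200:350,250:450,::-1],None,fx=4,fy=4,interpolation=cv2.INTER_CUBIC))
E
```

```text
t 5.325 pos [ 0.4687 -0.0872  0.2974] tip [ 0.4687 -0.0872  0.1314] F [0.1 0.2 0.1] w 0.00038885692740749523 q [-0.07  0.41  0.19  2.08 -0.12  0.66  1.37]
round 0.09 tool cm [-11.49  13.11   4.15]
round 0.061 tool cm [-11.49  13.1    7.05]
square 0.09 tool cm [0.14 0.01 4.14]
square 0.061 tool cm [0.14 0.01 7.04]
```

View pics/wrist2.png

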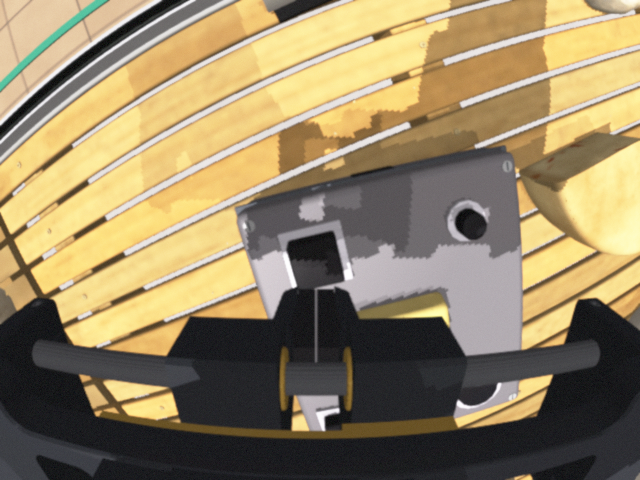

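View pics/scene2z.png

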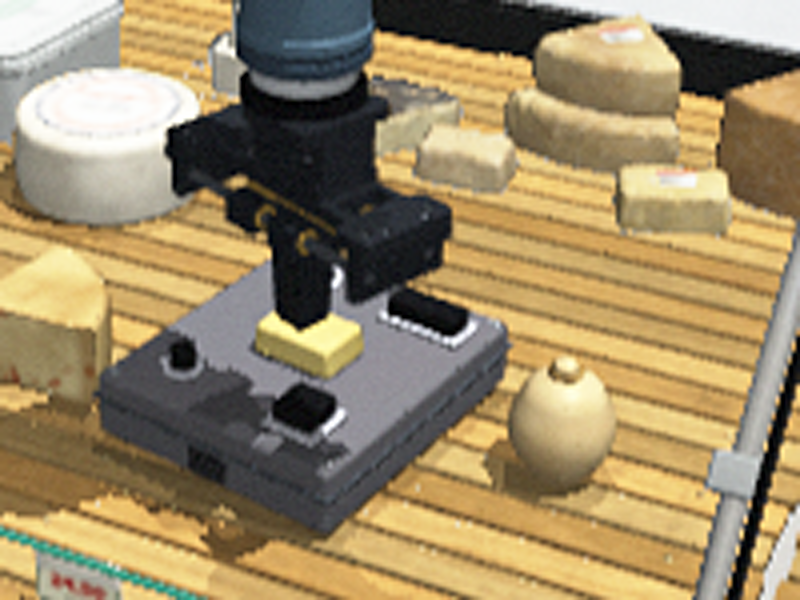

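The butter is undisturbed, and the tip is above the square key with about 1 mm of offset to correct. Pressing it.

arm_command --moves '[[[0.1, 0, 2.5], [0, 0, 0], 0], [[0, 0, 2.5], [0, 0, 0], 0], [[0, 0, 0.3], [0, 0, 0], 0], [[0, 0, 0.5], [0, 0, 0], 0], [[0, 0, 0.5], [0, 0, 0], 0], [[0, 0, 0.4], [0, 0, 0], 0], [[0, 0, 0.3], [0, 0, 0], 0], [[0, 0, 0.1], [0, 0, 0], 0], [[0, 0, 0], [0, 0, 0], 0], [[0, 0, 0], [0, 0, 0], 0]]'

```text
clock: 6.68
position: [0.4679, -0.0871, 0.2292]
eef_rot: [0.642, 3.073, 0.002]
ft_force: [-7.5, 2.8, 35.9]
grip_width: 0.0003
```

```bash
python3 go.py|head -5
```

```text
t 6.675 pos [ 0.4679 -0.0871  0.2292] tip [ 0.4683 -0.087   0.0632] F [-7.5  2.8 35.9] w 0.0003100588636374608 q [-0.03  0.54  0.15  2.11 -0.17  0.5   1.4 ]
round 0.09 tool cm [-11.54  13.12  -2.65]
round 0.061 tool cm [-11.54  13.11   0.25]
square 0.09 tool cm [ 0.08  0.02 -2.68]
square 0.061 tool cm [0.09 0.01 0.22]
```

The square key is home: tip at 0.0632 with 36 N. Now the bar.

arm_command --moves '[[[0, 0, -2], [0, 0, 0], 0], [[0, 0, -3], [0, 0, 0], 0], [[0, 0, -2], [0, 0, 0], 0], [[0, 0, 0], [0, 0, 0], 0], [[-3.48, 0.85, 0], [0, 0, 0], 0], [[-3.48, 0.85, 0], [0, 0, 0], 0], [[-3.48, 0.85, 0], [0, 0, 0], 0], [[-3.48, 0.85, 0], [0, 0, 0], 0], [[0, 0, 0], [0, 0, 0], 0], [[0, 0, 0], [0, 0, 0], 0]]'

```text
clock: 7.92
position: [0.6073, -0.1116, 0.2953]
eef_rot: [-0.642, -3.072, 0.0]
ft_force: [-0.4, -0.4, 0.4]
grip_width: 0.0005
```

```bash
python3 go.py|sed -n '1p;6,7p'
python3 - <<'E'
from rig import robot
import cv2
p,d=robot.capture("wrist");cv2.imwrite("pics/wrist3.png",p[:,:,::-1])
E
```

```text
t 7.925 pos [ 0.6073 -0.1116  0.2953] tip [ 0.6069 -0.1115  0.1293] F [-0.4 -0.4  0.4] w 0.0005261869820096906 q [-0.03  0.62  0.19  1.72 -0.15  0.82  1.39]
bar 0.09 tool cm [-0.22  0.12  3.93]
bar 0.061 tool cm [-0.22  0.12  6.83]
```

View pics/wrist3.png

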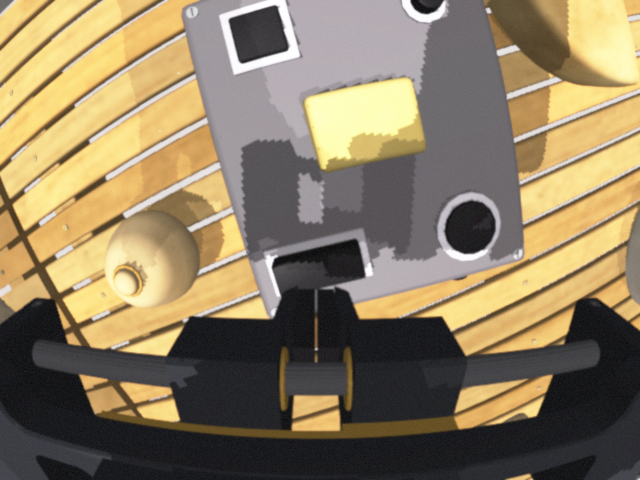

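The square (258,33) and round (470,225) keys sit low in their collars, and the fingers are over the bar at (320,265). Pressing.

arm_command --moves '[[[-0.2, 0.1, 2.5], [0, 0, 0], 0], [[0, 0, 2.5], [0, 0, 0], 0], [[0, 0, 0.3], [0, 0, 0], 0], [[0, 0, 0.5], [0, 0, 0], 0], [[0, 0, 0.5], [0, 0, 0], 0], [[0, 0, 0.4], [0, 0, 0], 0], [[0, 0, 0.2], [0, 0, 0], 0], [[0, 0, 0.1], [0, 0, 0], 0], [[0, 0, 0], [0, 0, 0], 0], [[0, 0, 0], [0, 0, 0], 0]]'

```text
clock: 9.22
position: [0.6108, -0.1117, 0.2293]
eef_rot: [0.643, 3.075, 0.001]
ft_force: [-9.5, 1.1, 24.4]
grip_width: 0.0004
```

```bash
python3 go.py|sed -n '1p;6,7p'
```

```text
t 9.225 pos [ 0.6108 -0.1117  0.2293] tip [ 0.6108 -0.1116  0.0633] F [-9.5  1.1 24.4] w 0.00044885852264017225 q [-0.01  0.72  0.17  1.73 -0.17  0.71  1.41]
bar 0.09 tool cm [ 0.16 -0.03 -2.67]
bar 0.061 tool cm [ 0.16 -0.04  0.23]
```

The bar is home: 0.0633 with 24 N. Lifting well clear and stepping aside to verify.

arm_command --moves '[[[0, 0, -2], [0, 0, 0], 0], [[0, 0, -4], [0, 0, 0], 0], [[0, 0, -4], [0, 0, 0], 0], [[0, 0, -4], [0, 0, 0], 0], [[0, 0, -3], [0, 0, 0], 0], [[4, 4, 0], [0, 0, 0], 0], [[4, 4, 0], [0, 0, 0], 0], [[4, 4, 0], [0, 0, 0], 0], [[4, 4, 0], [0, 0, 0], 0], [[4, 4, 0], [0, 0, 0], 0], [[4, 4, 0], [0, 0, 0], 0], [[0, 0, 0], [0, 0, 0], 0]]'

```text
clock: 10.72
position: [0.485, 0.2093, 0.3973]
eef_rot: [-0.629, -3.078, -0.004]
ft_force: [0.7, -1.5, -0.4]
grip_width: 0.0003
```

Run:
```python
from rig import robot
from h import *
s=robot.observe();print(s["clock"],s["position"],s["ft_force"])
f={}
for n in("top","scene"):
    f[n]=robot.capture(n)
    p=f[n][0]; c=p[170:300,220:410] if n=="top" else p[200:350,230:430]
    cv2.imwrite(f"pics/{n}4.png",cv2.resize(c[:,:,::-1],None,fx=4,fy=4,interpolation=cv2.INTER_CUBIC))
for n in f:
    m=robot.camera_model(n);d=f[n][1];d0=np.load(n+"0.npz")["d"];Rm=R.from_rotvec(m["rotation"]).as_matrix();K=m["mtx"]
    for k,q in dict(round=(.6265,-.013),square=(.4675,-.0865),bar=(.6092,-.1113),small=(.4844,.0115),butter=(.547,-.05)).items():
        c=Rm.T@(np.array([*q,.066])-m["eye"]);u=int(round(K[0,0]*c[0]/-c[2]+K[0,2]));v=int(round(K[1,1]*c[1]/c[2]+K[1,2]))
        z=lambda D:(m["eye"]+Rm@(D[v,u]*np.array([(u-K[0,2])/K[0,0],-(v-K[1,2])/K[1,1],-1])))[2]
        print(n,k,(u,v),"z before/after",round(z(d0),4),round(z(d),4))
```

```text
10.725 [0.48496809 0.20931678 0.39725101] [ 0.71473476 -1.48888523 -0.37259837]
top round (302, 202) z before/after 0.0683 0.0607
top square (333, 269) z before/after 0.0716 0.0601
top bar (344, 209) z before/after 0.0727 0.0613
top small (292, 262) z before/after 0.0755 0.0707
top butter (318, 235) z before/after 0.0792 0.0762
scene round (326, 267) z before/after 0.0734 0.0615
scene square (324, 302) z before/after 0.0682 0.0629
scene bar (355, 278) z before/after 0.0695 0.0598
scene small (294, 289) z before/after 0.0665 0.0695
scene butter (325, 283) z before/after 0.0737 0.0791
```

View pics/top4.png

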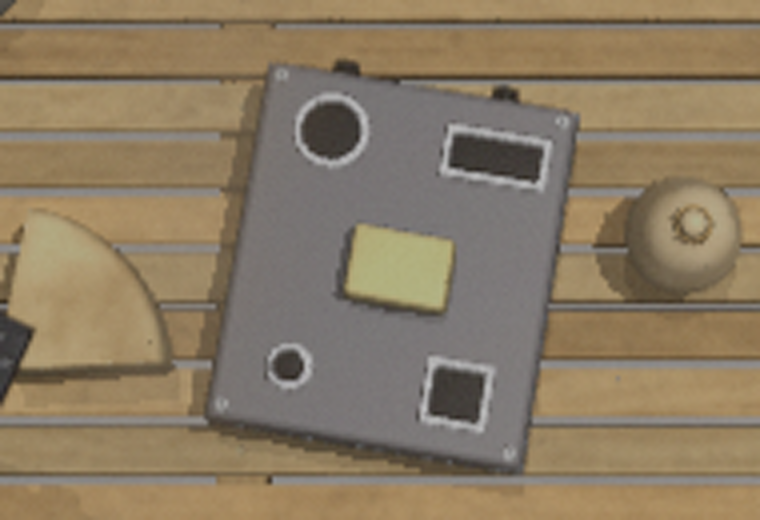

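View pics/scene4.png

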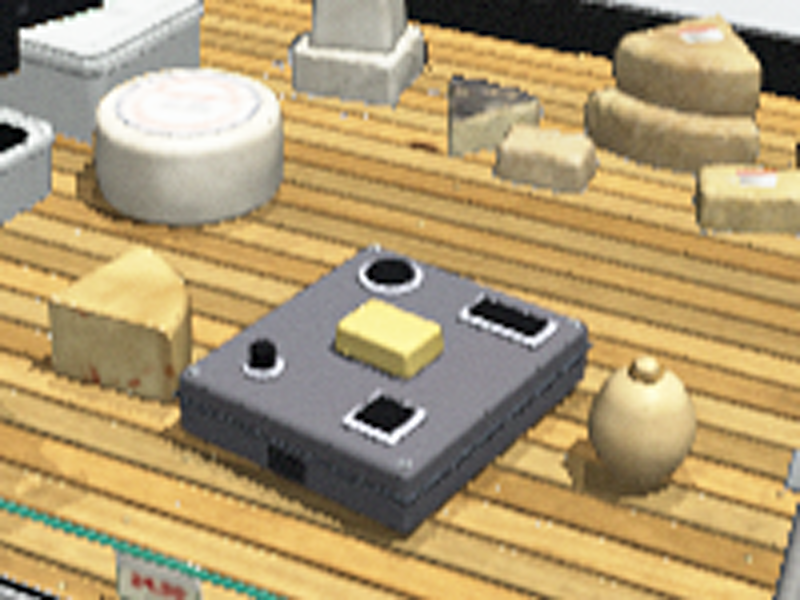

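Both views show the round, square and bar keys down in their collars, and the small key at (292,261) in the top image still up. The butter, pear cheese and wedge have not visibly moved. Handing in.

```bash
python3 -c "
from rig import robot
print(robot.hand_in())"
```

```text
the job is handed in; nothing more can be done
None
```

I pressed the round (main), square (fan) and bar (compressor) keys in that order with the shut fingertips. I then lifted clear and handed in at about 10.8 s of the 42 s allowed.

- **Keys pressed:** each press stopped with the fingertip at z of about 0.063, which is the home height. The vertical forces there were 19 N, 36 N and 24 N, against the roughly 4 N that moves a key.
- **Last depth check:** the three pressed keys went from about 0.068–0.073 to about 0.060–0.063. The small (defrost) key still reads about 0.070, so it is up.
- **Loose items:** the butter, pear cheese and wedge look unmoved in the final pictures, and the arm is touching nothing.
- **Disagreement:** single-pixel depth readings scatter by 3–5 mm. For example, the small key read 0.0755 then 0.0707 in the top view, but 0.0665 then 0.0695 in the scene view. I put that down to noise, because the pictures show that key clearly standing up.

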